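# Clamp-check a moulded cover in an inclined nest and tray it

## Robot

A 6-joint arm with a two-finger parallel gripper is mounted at the origin on the work surface. World frame = base frame: x ahead of the robot, y to its left, z up, the work surface at z = 0. Lengths are in m, angles in degrees, forces in N, time in s.
With the tool pointing down it reaches from about 0.25 to 0.85 m from the base axis. Payload 12.5 kg.
Tool frame: the origin (TCP) lies midway between the tips of the shut fingers; the grasp point (between the pads) lies 19 mm behind it; z points along the fingers, y is the line along which they close (so a half turn about z gives the same grasp; the last joint's range is limited). The gripper opens to 93 mm and grips with 3 to 60 N. Pads are 15 mm wide; open, the fingers measure 128 mm over their backs; the gripper's body (75 mm by 188 mm) begins 65 mm behind the grasp point.
Start: joints at [-75.378, 20.094, 94.641, -0, 65.266, -4.847], TCP at [0.183, -0.519, 0.219] pointing down, gripper open.
Joint ranges: [-157.81, 157.81], [-45, 120.19], [0.68, 151.7], [-89.99, 269.99], [4.06, 180], [-164.3, 164.3]. Speed limits (degrees/s): [127.2, 127.2, 159.86, 180, 180, 180].

## Interface

Orientations are given as [roll, pitch, yaw] about the fixed x, y, z axes, in that order (R = Rz(yaw) Ry(pitch) Rx(roll)).
In Python, from plant import get_state, eyes, ctrl gives the robot as it stands.
- The arm moves only by the tool move_arm, never from a script. Its argument "moves" is a list that holds one entry, the list of rows, each a list of 6 numbers: the shift along the world's x, y, z in cm, then the turn, a rotation vector about the world's x, y, z in degrees. A call has 1 to 5 rows; each row shifts and turns the commanded pose from where the row before left it; what a row does not reach is not made up. A row lasts 1/12 s, in which the tool goes at most 41.7 mm and 7.16 degrees, less where a joint would pass 70% of its speed; a pose out of reach is approached as far as the arm can. A call with a gripper value outside its range is refused whole. "jaw" is the opening, from 0 (shut) to 1 (fully open), set as the call begins (left out, the last holds). The fingers move at their own pace and stop on an object; "newtons" is the grip in N (left out, the last holds). Time passes only in rows, so rows that do not move let the fingers close. It gives the time, the measured TCP pose, the force, the opening and the grip force at its end, in the units of the state.
- get_state(): the state, without advancing time (a new reading comes with each control period).
- eyes.grab_frame(name): name is "scene" or "top" or "wrist"; returns a dict with "img" (384x512x3 uint8, red, green, blue), "z_map" (384x512 float32, m along the optical axis (not along the pixel's ray), 0 where there is no reading), "intrinsics" (3x3 intrinsics, pixels), "k1" (the pictures are not rectified: a ray, as slopes to the right and down, at radius r is drawn at 1 + k1 r^2 times it, then the intrinsics apply), "view" (4x4, takes a point from world to camera coordinates). Camera axes: x right, y up, looking along -z (the intrinsics and any distortion apply to the point x, -y, -z); pixel columns grow to the right and rows downward; lengths in m; the calibration is good to about 2 mm. A picture is of the moment at which its call begins.
- ctrl.hand_in(): hands the job in; it is judged then, once.
The state is a dict: "time": time; "joint_pos": joint angles; "joint_vel": joint speeds; "tau": joint torques, N m; "eef_pos": TCP position; "eef_rot": TCP orientation; "ft_force": force on the tool from outside, world axes, zero at the start; "torque": the same for the moment, N m; "grip_width": finger opening in m; "finger_force": force on a finger pad.
Only numpy, scipy, OpenCV 4.12 (cv2) and the standard library are available. Lean on these libraries where they do the work, as an engineer would, in place of code of your own. Each camera call takes 0.05 s, during which the arm holds its last target. There are 200 camera calls.

## Task

Check the black cover that sits in the inclined nest: swing the toggle clamp over centre onto it until the handle reaches its stop, and let go so that the clamp holds it on its own for a second. Then swing the clamp fully back open while the cover stays seated in the nest, take the cover out and set it down gently, flat in the empty white tray. Leave the checked cover in the other tray and the other things on the bench where they are.

Things in the scene. Friction and masses are not known exactly. Their poses are not given: they have to be found in the camera images.
- nest: Inclined check nest: bare aluminium plate 260 x 112 mm sloping up 30 degrees away to the left, seen from the robot, steel locators on it, clamp at its upper end. Origin on the plate's upper face under the middle of the cover's seat, 62 mm above the bench; x up the slope, y across it, z square out of the plate (30 degrees from vertical). The plate runs from x = -75 to +185 mm.
- nest_seat (a point): Middle of the seated cover's underside, 12 mm out from the nest's origin. Cover rests on blocks 40 mm wide at x = -40 and +40; end stops at x = -60 and +60 and side locators at x = -43 and +43 (y = 26 to 34 mm each side) stand 22 mm above the plate, 1.5 mm play; its long sides are free for fingers between x = -35 and +35.
- cover: Black moulded plastic cover to be checked, 110 x 48 x 24 mm (x, y, z), flat top with four brass inserts, about 0.13 kg, starting seated in the nest with its z along the nest's z. Origin at the centre of its underside, x along its length.
- clamp_handle (a joint): Clamp handle, hinge along the nest's y: 0 = fully open (leaning up the slope, 1.25 rad from the nest's z), grows as it swings over down the slope; dead centre 1.28, closed stop 1.40 (handle 0.15 rad past the nest's z, leaning down the slope). It stays where left; the sprung pad pushes it back before dead centre, locks it past it. It starts part open, at 0 to 0.4.
- clamp_pivot (a point): The handle's hinge axis: x = 166, y = 0, z = 44 mm in the nest's frame. The steel clamp arm, 100 mm long, 16 mm wide, 10 mm thick, hinged 56 mm down the slope from there and 16 mm farther out, is linked to the handle: upright when open, it comes down along the slope as the handle closes.
- handle_grip (a point): Point to grip on the handle's axis, 95 mm from its hinge; the handle is a bar with a black rubber sleeve 16 mm thick, whose end is 112 mm from it.
- tray_empty: White plastic tray, fixed, empty at the start, 145 x 108 mm outside, walls 4 mm thick and 20 mm high, floor 4 mm thick. Origin at the centre of its underside, x along its length, z up. Left or right of the nest.
- tray_full: The same kind of tray on the other side, fixed, already holding a checked cover.
- checked_cover: A cover like the other, already checked, lying in the full tray: leave it. Origin at the centre of its underside.
- wash_bottle: White plastic wash bottle, 66 mm across, 200 mm tall with its spout, a bystander. Origin at the middle of its underside.
- jar: Glass jar with steel cap, 60 mm across, 80 mm tall, a bystander. Origin at the middle of its underside.
- screwdriver: Screwdriver 170 mm long, lying, a bystander. Origin under the tool's middle part.
- calliper: Steel calliper 160 mm long, lying, a bystander. Origin at the middle of its underside.
- brush_cup: Blue cup 76 mm across, 90 mm tall, with brushes up to 160 mm, a bystander. Origin at the middle of its underside.
- torch_box: Small cardboard box 90 x 60 x 40 mm, a bystander. Origin at the middle of its underside.
- clamp_pad: Sprung round rubber pad 16 mm across near the clamp arm's free end, 88 mm from the arm's hinge; closed, it presses the cover 22 mm up the slope from its centre. This body's origin is at the arm's hinge, not at the pad.

How it is judged:
By the outcome, as a careful person would: the job done as asked, in the order asked, and still so for the second after the job is handed in, with the robot touching nothing.
It also fails if it takes over 72 s, if anything falls off the work surface, if the arm or the gripper's body presses on something with over 40 N, if the wrist force passes 120 N, or if a joint passes its speed limit or range.

## Working session

There is one attempt and no reset: what is moved stays moved. The work goes in short steps, Python scripts to look and compute and a tool call to move; the robot and the scene stay as the last step left them, time stands still between calls to the robot, and variables do not carry over. Pictures are saved under pics/ and viewed, at most 10 in all, crops included, and the job is handed in when it is done.

Besides the shell and the picture viewer there is one more tool, called after "Request:" in YAML: its name, and indented under it one key for each argument. move_arm: Moves the arm, as the interface text tells. Its arguments: {"type":"object","properties":{"moves":{"type":"array","items":{"type":"array","items":{"type":"array","items":{"type":"number"}}}},"jaw":{"type":"number"},"newtons":{"type":"number"}},"required":["moves"]}

```bash
ls; mkdir -p pics; cat > h.py <<'E'
import numpy as np, cv2
from scipy.spatial.transform import Rotation as R
from plant import get_state, eyes, ctrl
def grab(n):
    f=eyes.grab_frame(n); np.savez('%s.npz'%n,**f); return f
def load(n): return dict(np.load('%s.npz'%n))
def cloud(f):
    K=np.array(f['intrinsics']);h,w=f['z_map'].shape
    u,v=np.meshgrid(np.arange(w),np.arange(h))
    p=cv2.undistortPoints(np.stack([u,v],-1).reshape(-1,1,2).astype(float),K,np.array([float(f['k1']),0,0,0,0])).reshape(h,w,2)
    z=f['z_map'].astype(float)
    c=np.stack([p[...,0]*z,-p[...,1]*z,-z,np.ones_like(z)],-1)
    W=c@np.linalg.inv(f['view']).T
    W=W[...,:3]; W[z==0]=np.nan
    return W
def proj(f,P):
    P=np.atleast_2d(P);c=(np.c_[P,np.ones(len(P))]@f['view'].T)[:,:3]
    a=c[:,0]/-c[:,2];b=-c[:,1]/-c[:,2];r=1+float(f['k1'])*(a*a+b*b);K=f['intrinsics']
    return np.c_[K[0,0]*a*r+K[0,2],K[1,1]*b*r+K[1,2]]
E
python3 - <<'E'
from h import *
s=get_state(); print({k:np.round(v,3).tolist() for k,v in s.items()})
ims=[]
for n in ['scene','top']:
    f=grab(n); cv2.imwrite(f'pics/{n}0.png',cv2.resize(f['img'][...,::-1],(800,600)));print(n,np.round(np.linalg.inv(f['view']),2).tolist(),f['k1'],f['intrinsics'])
E
```

```text
pics
{'time': 0.0, 'joint_pos': [-75.378, 20.124, 94.676, -0.001, 65.263, -4.845], 'joint_vel': [0.076, -0.04, -0.107, 0.084, -0.09, -0.039], 'tau': [0.0, -49.732, -28.525, 0.07, 0.026, -0.0], 'eef_pos': [0.183, -0.518, 0.218], 'eef_rot': [-179.937, -0.004, 19.467], 'ft_force': [-0.19, 0.335, -0.279], 'torque': [0.013, -0.022, -0.014], 'finger_force': 0.0, 'grip_width': 0.093}
scene [[-0.82, -0.42, 0.39, 0.98], [0.58, -0.59, 0.56, 0.62], [-0.01, 0.68, 0.73, 0.97], [0.0, 0.0, 0.0, 1.0]] -0.010784602486791056 [[414.70009684   0.         263.20752337]
 [  0.         414.70009684 194.16878805]
 [  0.           0.           1.        ]]
top [[0.02, 0.99, -0.16, 0.36], [-1.0, 0.02, 0.0, 0.02], [0.0, 0.16, 0.99, 1.23], [0.0, 0.0, 0.0, 1.0]] -0.17313816081444736 [[447.24304093   0.         258.06058415]
 [  0.         447.24304093 188.85727387]
 [  0.           0.           1.        ]]
```

View pics/scene0.png

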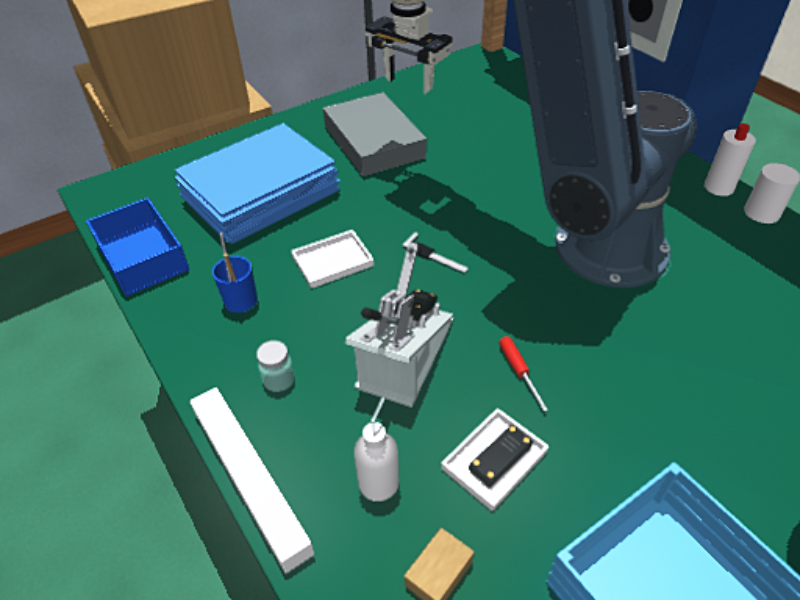

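View pics/top0.png

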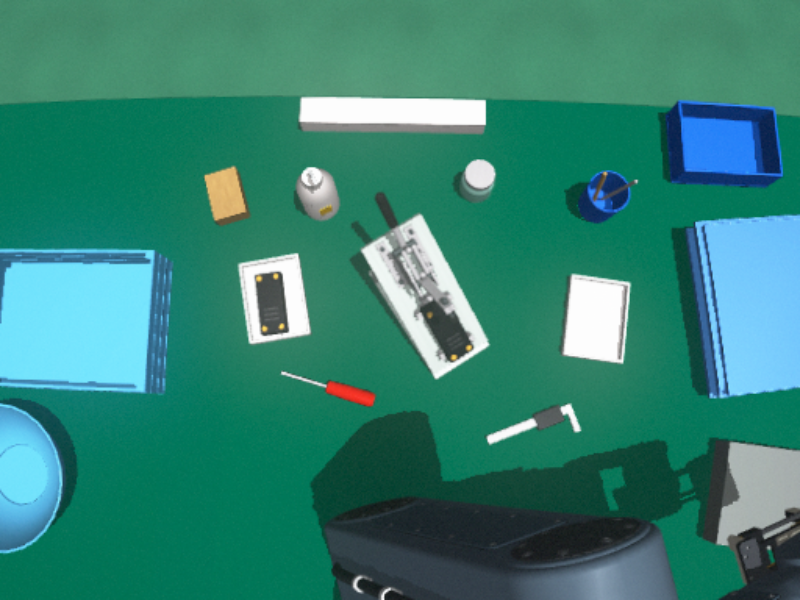

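The scene view shows the nest at about (400,330), the full tray at (497,455) and the empty tray at (333,258). In the top view (800x600) the plate corners are (420,215), (362,248), (488,345) and (436,377). The cover is at (445,332), the handle end at (380,197), and the empty tray at (597,318).

```bash
cat > m.py <<'E'
from h import *
from scipy.optimize import least_squares
f=load('top');g=load('scene')
def plate(f,quad):
    W=cloud(f);m=np.zeros(f['z_map'].shape,np.uint8);cv2.fillConvexPoly(m,np.int32(quad),1)
    hsv=cv2.cvtColor(f['img'],cv2.COLOR_RGB2HSV)
    return W,m.astype(bool),hsv
W,m,hsv=plate(f,np.array([[420,215],[362,248],[436,377],[488,345]])/1.5625)
P=W[m];P=P[np.isfinite(P[:,2])]
# RANSAC plane with 30 deg slope
rng=np.random.default_rng(0);best=0
for _ in range(2000):
    a,b,c=P[rng.choice(len(P),3,False)];n=np.cross(b-a,c-a);L=np.linalg.norm(n)
    if L<1e-6: continue
    n/=L;n*=np.sign(n[2]); 
    if abs(np.degrees(np.arccos(n[2]))-30)>4: continue
    k=abs((P-a)@n)<.002
    if k.sum()>best: best=k.sum();bk=k
Q=P[bk];c0=Q.mean(0);n=np.linalg.svd(Q-c0)[2][2];n*=np.sign(n[2])
print('plane n',n,'tilt',np.degrees(np.arccos(n[2])),'dir up', np.degrees(np.arctan2(-n[1],-n[0])),best,len(P))
# plate outline: all points on plane in a dilated region
D=np.abs((W-c0)@n)<.003
md=cv2.dilate(m.astype(np.uint8),np.ones((15,15)))>0
S=W[D&md&(hsv[...,1]<60)]
ex=np.array([-n[0],-n[1],0]);ex/=np.linalg.norm(ex);ex=ex-n*(ex@n);ex/=np.linalg.norm(ex);ey=np.cross(n,ex)
s2=np.c_[(S-c0)@ex,(S-c0)@ey]
r=cv2.minAreaRect(np.float32(s2));print('rect',r)
print('percentile x',np.percentile(s2[:,0],[0.5,1,99,99.5]),'y',np.percentile(s2[:,1],[.5,1,99,99.5]))
print('lowest z',S[:,2].min(),S[:,2].max())
# tray empty
for nm,q in (('top',np.array([[560,270],[635,270],[635,365],[555,365]])/1.5625),):
    W2,mm,h2=plate(f,q)
    T=W2[mm&(h2[...,1]<50)&(h2[...,2]>90)];T=T[np.isfinite(T[:,2])]
    r=cv2.minAreaRect(np.float32(T[:,:2]*1000));print('tray',r,np.percentile(T[:,2],[2,50,98]))
E
python3 m.py
```

```text
plane n [-0.42252272 -0.27630601  0.86320886] tilt 30.321194376635972 dir up 33.182420868929434 1395 3971
rect ((-0.013920359313488007, -0.005405642092227936), (0.11169648915529251, 0.26187020540237427), 89.94403839111328)
percentile x [-0.14223069 -0.14104592  0.11505351  0.11570096] y [-0.06072511 -0.06015283  0.04971999  0.04991307]
lowest z 0.022642003979153502 0.15854287171130466
tray ((529.7860717773438, -322.784912109375), (110.71340942382812, 152.65245056152344), 82.87057495117188) [-0.00061136  0.00511188  0.02270305]
```

```bash
cat >> m.py <<'E'
print('---')
rc=np.array(cv2.minAreaRect(np.float32(s2))[0])
C=c0+rc[0]*ex+rc[1]*ey; O=C-.055*ex
RN=np.c_[ex,ey,n]
print('O',O,'ex',ex,'ey',ey)
np.savez('nest.npz',O=O,RN=RN)
N=lambda W:(W-O)@RN
for nm,ff in (('top',f),('scene',g)):
    Wf=cloud(ff);L=N(Wf);v=ff['img'].max(-1).astype(int)
    k=(np.abs(L[...,0])<.08)&(np.abs(L[...,1])<.045)&(L[...,2]>.025)&(L[...,2]<.045)&(v<70)
    p=L[k];print(nm,'cover',k.sum(),cv2.minAreaRect(np.float32(p[:,:2]*1000)),np.percentile(p[:,2],[5,50,95]))
    # plate check
    k=(L[...,0]>-.07)&(L[...,0]<.18)&(np.abs(L[...,1])<.056)&(np.abs(L[...,2])<.008)
    print(' plate z med',np.median(L[k][:,2]))
    # handle
    pv=np.array([.166,0,.044]);d=L-pv
    k=(np.abs(d[...,1])<.03)&(np.hypot(d[...,0],d[...,2])>.06)&(np.hypot(d[...,0],d[...,2])<.12)&(v<80)&(L[...,0]>.15)
    p=d[k];print(' handle',k.sum(),p.mean(0) if k.sum() else '', np.percentile(np.hypot(p[:,0],p[:,2]),[2,98]) if k.sum() else '')
    if k.sum():
        a=np.arctan2(p[:,0],p[:,2]);print('  angle from z',np.median(a),'joint',1.25-np.median(a),'y',np.percentile(p[:,1],[5,50,95]))
    # tray rim
    k=(np.hypot(Wf[...,0]-.53,Wf[...,1]+.323)<.11)&(Wf[...,2]>.014)&(Wf[...,2]<.027)&(cv2.cvtColor(ff['img'],cv2.COLOR_RGB2HSV)[...,1]<60)
    p=Wf[k];print(' tray',cv2.minAreaRect(np.float32(p[:,:2]*1000)),np.median(p[:,2]))
    k=(np.hypot(Wf[...,0]-.53,Wf[...,1]+.323)<.035);print(' floor',np.median(Wf[k][:,2]))
x=np.zeros((1,3))
E
python3 m.py | sed -n '/---/,$p'
```

```text
---
O [ 0.50967024 -0.04391994  0.06294422] ex [0.72244735 0.47243979 0.50484697] ey [-5.47306467e-01  8.36932274e-01  5.55111512e-17]
top cover 443 ((1.0275917053222656, 1.6467113494873047), (45.120208740234375, 106.83702087402344), 89.02716064453125) [0.03071149 0.03554843 0.03901673]
 plate z med 0.00013593795111906004
 handle 122 [0.08006006 0.00193978 0.03604369] [0.06109785 0.10982915]
  angle from z 1.1417031786966558 joint 0.10829682130334417 y [-0.00447159  0.00221972  0.00781158]
 tray ((526.3074340820312, -322.07733154296875), (110.78337860107422, 145.2908477783203), 82.56761932373047) 0.019630654643968626
 floor 0.004546882784887574
scene cover 157 ((-0.009307861328125, 5.538732528686523), (45.818817138671875, 113.06271362304688), 89.6445541381836) [0.02658995 0.03321886 0.03470944]
 plate z med -0.002289458169608719
 handle 70 [0.09021099 0.00721762 0.031     ] [0.06279446 0.11103493]
  angle from z 1.2411566742118412 joint 0.008843325788158829 y [-0.00080061  0.00863476  0.01139273]
 tray ((526.9866943359375, -319.5418701171875), (114.78888702392578, 145.91627502441406), 82.47293853759766) 0.017752973468050937
 floor 0.0023044201370241435
```

Request:
move_arm:
  moves:
    - [[0, 0, 3.6, 0, 0, 0], [0, 0, 3.6, 0, 0, 0], [0, 0, 3.6, 0, 0, 0], [1.2, 1.4, 3.5, 0, 0, 0], [1.2, 1.4, 3.5, 0, 0, 0]]
  jaw: 1
  newtons: 40

```text
time: 0.52
eef_pos: [0.2071, -0.4901, 0.398]
eef_rot: [-180.0, 0.0, 19.4]
ft_force: [-0.2, 0.3, 0.4]
grip_width: 0.0929
finger_force: 0.0
```

Request:
move_arm:
  moves:
    - [[2.4, 2.9, 0, 0, 0, 0], [2.4, 2.9, 0, 0, 0, 0], [2.4, 2.9, 0, 0, 0, 2], [2.4, 2.9, 0, 0, 0, 2], [2.4, 2.9, 0, 0, 0, 2]]

```text
time: 0.93
eef_pos: [0.328, -0.3439, 0.3965]
eef_rot: [-180.0, 0.0, 25.5]
ft_force: [0.2, 0.2, 0.6]
grip_width: 0.0929
finger_force: 0.0
```

Request:
move_arm:
  moves:
    - [[2.4, 2.9, 0, 0, 0, 2], [2.4, 2.9, 0, 0, 0, 2], [2.4, 2.9, 0, 0, 0, 2], [2.4, 2.9, 0, 0, 0, 1.7], [2.4, 2.9, 0, 0, 0, 0]]

```text
time: 1.35
eef_pos: [0.4481, -0.1988, 0.3965]
eef_rot: [-180.0, 0.0, 33.3]
ft_force: [0.3, -1.1, 0.8]
grip_width: 0.0926
finger_force: 0.0
```

Request:
move_arm:
  moves:
    - [[2.4, 2.9, 0, 0, 0, 0], [2.4, 2.9, 0, 0, 0, 0], [2.4, 2.9, 0, 0, 0, 0], [2.4, 2.9, 0, 0, 0, 0], [2.4, 2.9, 0, 0, 0, 0]]

```text
time: 1.77
eef_pos: [0.5681, -0.0537, 0.3963]
eef_rot: [-180.0, 0.0, 33.2]
ft_force: [0.1, -0.8, -0.4]
grip_width: 0.0928
finger_force: 0.0
```

```bash
python3 - <<'E'
from h import *
f=grab('wrist');cv2.imwrite('pics/w1.png',cv2.resize(f['img'][...,::-1],(800,600)))
z=np.load('nest.npz');O,RN=z['O'],z['RN'];L=(cloud(f)-O)@RN
v=f['img'].max(-1).astype(int);d=L-[.166,0,.044];r=np.hypot(d[...,0],d[...,2])
k=(abs(d[...,1])<.03)&(r>.06)&(r<.125)&(v<80)&(L[...,0]>.15)
p=d[k];print(k.sum());a=np.arctan2(p[:,0],p[:,2])
if k.sum():print(np.percentile(a,[5,50,95]),np.percentile(p[:,1],[5,50,95]),r[k].max())
k=(np.abs(L[...,0])<.08)&(np.abs(L[...,1])<.045)&(L[...,2]>.025)&(L[...,2]<.045)&(v<70)
if k.sum()>20:
 p=L[k];print('cover',k.sum(),cv2.minAreaRect(np.float32(p[:,:2]*1000)),np.percentile(p[:,2],[5,50,95]))
k=(L[...,0]>-.07)&(L[...,0]<.18)&(np.abs(L[...,1])<.056)&(np.abs(L[...,2])<.008)
print('plate z',np.median(L[k][:,2]),k.sum())
print(proj(f,O+np.array([[.166,0,.044],[.2542,0,.0793],[-.055,-.024,.036],[.055,.024,.036],[-.075,-.056,0],[.185,.056,0]])@RN.T)*1.5625)
E
```

```text
794
[1.12771783 1.16664446 1.22137059] [-0.00318833  0.00291106  0.01006864] 0.11231181475116164
plate z -0.0010986281583047674 5411
[[354.2402178  168.41191832]
 [338.68525256  64.36625852]
 [390.7902027  342.69238833]
 [338.6305205  268.87723155]
 [418.09904438 330.535168  ]
 [288.8108139  120.96100865]]
```

View pics/w1.png

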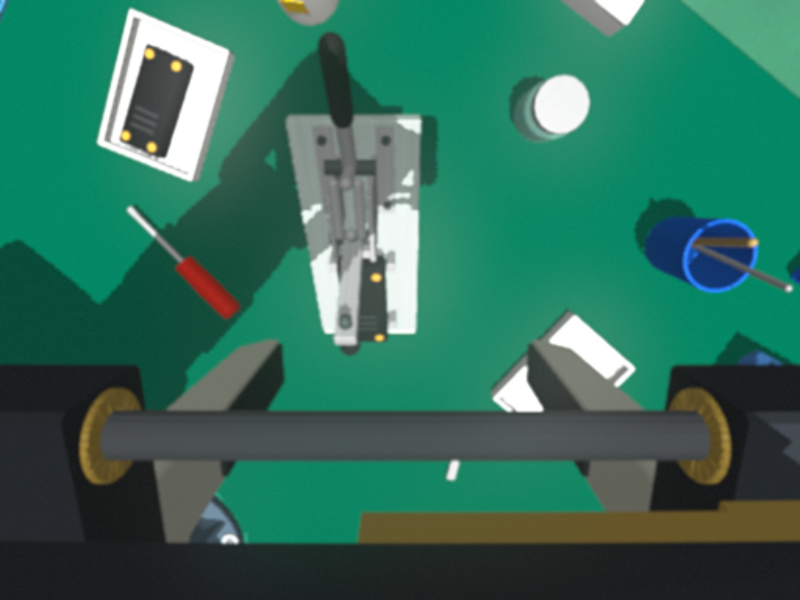

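The wrist view shows the handle from (345,120) to (333,45), its axis about 3 mm toward +y of my nest frame. The clamp arm lies over the cover near (348,330), and nothing stands near the handle.

Request:
move_arm:
  moves:
    - [[2.3, 2.8, -1.0, 0, 0, 0], [2.3, 2.8, -1.0, 0, 0, 0], [2.3, 2.8, -1.0, 0, 0, 0], [2.2, 2.7, -1.0, 0, 0, 0], [0, 0, -2.0, 0, 0, 0]]

```text
time: 2.23
eef_pos: [0.6608, 0.0598, 0.336]
eef_rot: [-180.0, -0.1, 33.4]
ft_force: [-0.3, -0.6, 0.4]
grip_width: 0.0928
finger_force: 0.0
```

Request:
move_arm:
  moves:
    - [[0, 0, -2.4, 0, 0, 0], [0, 0, -2.4, 0, 0, 0], [0, 0, -2.4, 0, 0, 0], [0, 0, -2.2, 0, 0, 0], [0, 0, 0, 0, 0, 0]]

```text
time: 2.65
eef_pos: [0.6563, 0.0554, 0.2376]
eef_rot: [-179.8, 0.4, 33.2]
ft_force: [-0.7, 1.0, -0.6]
grip_width: 0.0933
finger_force: 0.0
```

Request:
move_arm:
  moves:
    - [[0, 0, 0, 0, 0, 0], [0, 0, 0, 0, 0, 0], [0, 0, 0, 0, 0, 0], [0, 0, 0, 0, 0, 0], [0, 0, 0, 0, 0, 0]]
  jaw: 0
  newtons: 25

```text
time: 3.07
eef_pos: [0.6586, 0.0555, 0.2436]
eef_rot: [180.0, -0.1, 33.2]
ft_force: [-0.2, -0.5, 0.3]
grip_width: 0.0642
finger_force: 0.0
```

Request:
move_arm:
  moves:
    - [[0, 0, 0, 0, 0, 0], [0, 0, 0, 0, 0, 0], [0, 0, 0, 0, 0, 0], [0, 0, 0, 0, 0, 0], [0, 0, 0, 0, 0, 0]]

```text
time: 3.48
eef_pos: [0.6583, 0.0555, 0.2426]
eef_rot: [-180.0, 0.0, 33.2]
ft_force: [0.4, 0.1, 0.1]
grip_width: 0.0311
finger_force: 0.0
```

```bash
python3 - <<'E'
from h import *
f=grab('scene');cv2.imwrite('pics/s2.png',cv2.resize(f['img'][120:270,170:370,::-1],(800,600)))
s=get_state();print(s['eef_pos'],s['grip_width'],s['finger_force'],s['ft_force'],s['torque'])
z=np.load('nest.npz');O,RN=z['O'],z['RN'];g=np.array(s['eef_pos'])+np.array([0,0,.019]);print((g-O)@RN)
E
```

```text
[0.6583333  0.0554765  0.24261433] 0.027263236763504454 0.0 [ 0.09915907 -0.3167108   0.45523024] [-0.03139462 -0.00629496  0.05392973]
[0.25465807 0.00182384 0.08121644]
```

View pics/s2.png

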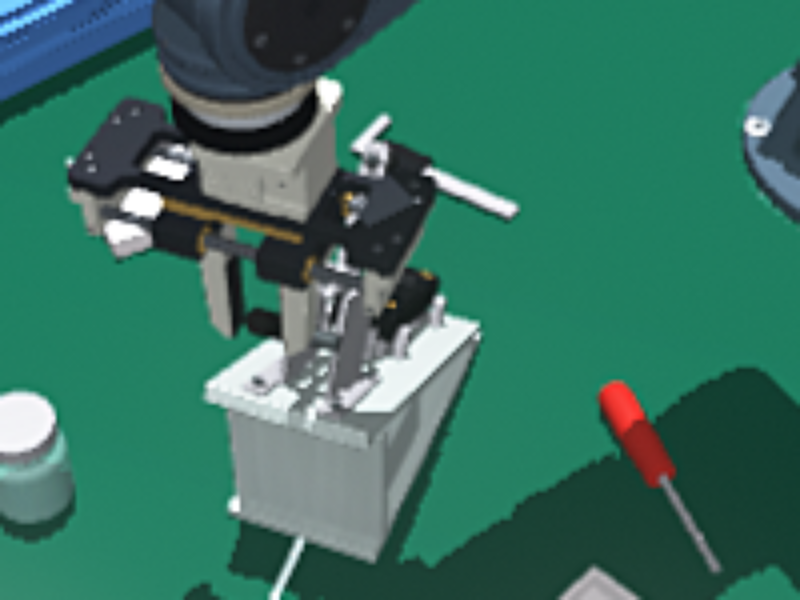

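The scene crop shows the black sleeve end at (265,320) between the two fingers, at (225,300) and (295,310), still closing.

Request:
move_arm:
  moves:
    - [[0, 0, -0.3, 0, 0, 0], [0, 0, 0, 0, 0, 0], [0, 0, 0, 0, 0, 0], [0, 0, 0, 0, 0, 0], [0, 0, 0, 0, 0, 0]]

```text
time: 3.95
eef_pos: [0.6578, 0.0564, 0.2392]
eef_rot: [-179.9, 0.0, 33.2]
ft_force: [-1.9, 4.9, 0.3]
grip_width: 0.0158
finger_force: 25.0
```

```bash
cat > arc.py <<'E'
from h import *
import sys
z=np.load('nest.npz');O,RN=z['O'],z['RN']
s=get_state();g=np.array(s['eef_pos'])-R.from_euler('xyz',s['eef_rot'],degrees=True).as_matrix()[:,2]*.019
p=(g-O)@RN;d=p-[.166,0,.044];a=np.arctan2(d[0],d[2]);r=np.hypot(d[0],d[2]);print('nest',p,'th',1.25-a,'r',r,'F_nest',np.array(s['ft_force'])@RN)
if len(sys.argv)>1:
    t1=float(sys.argv[1]);n=int(sys.argv[2]);rr=float(sys.argv[3]) if len(sys.argv)>3 else r
    A=np.linspace(a,1.25-t1,n+1);rs=np.linspace(r,rr,n+1)
    Q=O+np.c_[.166+rs*np.sin(A),np.full(n+1,p[1]),.044+rs*np.cos(A)]@RN.T
    c=np.round((Q-Q[0])*100,1);print(np.round(np.diff(c,axis=0),1).tolist())
E
python3 arc.py 1.40 20
```

```text
nest [0.2530006  0.00287992 0.07820012] th 0.05374948070677199 r 0.09348129775950431 F_nest [ 1.05572127  5.15259157 -0.26710229]
[[-0.4, -0.3, 0.4], [-0.5, -0.3, 0.3], [-0.4, -0.3, 0.3], [-0.5, -0.3, 0.3], [-0.5, -0.3, 0.2], [-0.5, -0.3, 0.2], [-0.5, -0.4, 0.1], [-0.5, -0.3, 0.1], [-0.6, -0.4, 0.1], [-0.5, -0.3, 0.0], [-0.5, -0.3, 0.0], [-0.5, -0.4, -0.1], [-0.6, -0.3, -0.1], [-0.5, -0.4, -0.1], [-0.5, -0.3, -0.2], [-0.5, -0.3, -0.3], [-0.4, -0.3, -0.2], [-0.5, -0.3, -0.3], [-0.4, -0.3, -0.4], [-0.5, -0.3, -0.4]]
```

Request:
move_arm:
  moves:
    - [[-0.4, -0.3, 0.4, 0, 0, 0], [-0.5, -0.3, 0.3, 0, 0, 0], [-0.4, -0.3, 0.3, 0, 0, 0], [-0.5, -0.3, 0.3, 0, 0, 0], [-0.5, -0.3, 0.2, 0, 0, 0]]

```text
time: 4.37
eef_pos: [0.6349, 0.0415, 0.254]
eef_rot: [-179.9, -0.0, 33.2]
ft_force: [1.2, 6.0, -3.2]
grip_width: 0.0154
finger_force: 25.0
```

```bash
python3 arc.py
```

```text
nest [0.23680858 0.00289238 0.10480595] th 0.388748171226624 r 0.0933339100207434 F_nest [ 2.07655541  4.3618431  -4.91572834]
```

Request:
move_arm:
  moves:
    - [[-0.5, -0.3, 0.2, 0, 0, 0], [-0.5, -0.4, 0.1, 0, 0, 0], [-0.5, -0.3, 0.1, 0, 0, 0], [-0.6, -0.4, 0.1, 0, 0, 0], [-0.5, -0.3, 0, 0, 0, 0]]

```text
time: 4.78
eef_pos: [0.609, 0.0245, 0.2598]
eef_rot: [-179.9, -0.1, 33.2]
ft_force: [-3.1, 3.4, 1.2]
grip_width: 0.0124
finger_force: 24.0
```

```bash
python3 arc.py 1.40 11
```

```text
nest [0.21306601 0.00286179 0.12548113] th 0.726190864948778 r 0.09409773769712726 F_nest [-4.26762013e-03  4.53123805e+00  1.34453011e+00]
[[-0.5, -0.3, -0.0], [-0.5, -0.3, -0.1], [-0.4, -0.3, -0.1], [-0.5, -0.3, -0.1], [-0.5, -0.4, -0.2], [-0.4, -0.2, -0.1], [-0.5, -0.3, -0.3], [-0.4, -0.3, -0.2], [-0.4, -0.3, -0.3], [-0.4, -0.3, -0.3], [-0.4, -0.2, -0.4]]
```

```bash
python3 - <<'E'
from h import *
f=grab('scene');a=cv2.resize(f['img'][120:260,200:320,::-1],(514,600),interpolation=cv2.INTER_CUBIC)
cv2.imwrite('pics/s3.png',a)
W=cloud(f);z=np.load('nest.npz');O,RN=z['O'],z['RN'];L=(W-O)@RN
d=L-[.166,0,.044];r=np.hypot(d[...,0],d[...,2]);v=f['img'].max(-1).astype(int)
k=(abs(d[...,1])<.012)&(r>.055)&(r<.125)&(v<60)&(d[...,0]>-.02)&(d[...,2]>0.03)
for lo in np.arange(.055,.125,.01):
    q=k&(r>lo)&(r<lo+.01)
    if q.sum():print(round(lo,3),q.sum(),np.median(1.25-np.arctan2(d[q][:,0],d[q][:,2])),np.median(d[q][:,1]))
E
```

```text
0.055 14 0.4562891844886311 0.005075960041660853
0.065 16 0.4842338576902309 0.006522904047174179
0.075 13 0.49574285151858943 0.008185429674898942
0.085 16 0.5050379273616966 0.006719322897186368
0.095 27 0.5419353678487329 0.005865885096956248
0.105 29 0.5821016984706184 0.002259883308286005
0.115 11 0.6863159859966271 -0.0037528866542842
```

View pics/s3.png

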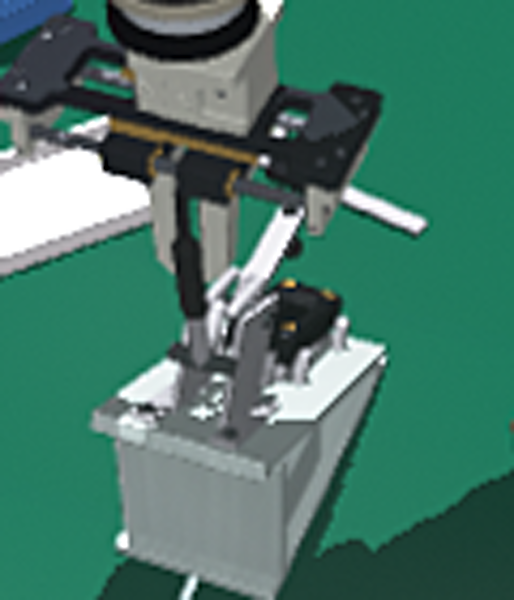

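The crop shows the handle near (188,280) lagging behind the fingers by about 12 mm and slipping toward the pad edge. The arm is still up, at (265,260), and the cover is seated. I'll open, re-centre on the handle and grip harder, then turn the tool with the handle.

Request:
move_arm:
  moves:
    - [[0, 0, 0, 0, 0, 0], [0, 0, 0, 0, 0, 0], [0, 0, 0, 0, 0, 0], [0.5, 0.35, 0, 0, 0, 0], [0.5, 0.35, 0, 0, 0, 0]]
  jaw: 0.4

```text
time: 5.25
eef_pos: [0.6199, 0.0306, 0.2597]
eef_rot: [180.0, -0.0, 33.2]
ft_force: [0.2, -1.1, 0.5]
grip_width: 0.035
finger_force: 0.0
```

Request:
move_arm:
  moves:
    - [[0, 0, 0, 0, 0, 0], [0, 0, 0, 0, 0, 0], [0, 0, 0, 0, 0, 0], [0, 0, 0, 0, 0, 0], [0, 0, 0, 0, 0, 0]]
  jaw: 0
  newtons: 55

```text
time: 5.67
eef_pos: [0.6189, 0.031, 0.2595]
eef_rot: [-179.9, 0.0, 33.2]
ft_force: [-1.6, 3.4, 0.8]
grip_width: 0.0148
finger_force: 55.0
```

```bash
cat > plan.py <<'E'
# plan.py theta_end nrows tool_turn_deg(about -ey) [r_end]
from h import *
import sys
z=np.load('nest.npz');O,RN=z['O'],z['RN'];ey=RN[:,1]
s=get_state();T=R.from_euler('xyz',s['eef_rot'],degrees=True);e=np.array(s['eef_pos']);g=e-T.as_matrix()[:,2]*.019
p=(g-O)@RN;d=p-[.166,0,.044];a=np.arctan2(d[0],d[2]);r=np.hypot(d[0],d[2])
print('nest',p.round(4),'th',1.25-a,'r',r,'F',(np.array(s['ft_force'])@RN).round(1),'w',s['grip_width'],s['finger_force'])
t1=float(sys.argv[1]);n=int(sys.argv[2]);w=float(sys.argv[3]);rr=float(sys.argv[4]) if len(sys.argv)>4 else r
q=np.linspace(0,1,n+1);A=a+(1.25-t1-a)*q;rs=r+(rr-r)*q
G=O+np.c_[.166+rs*np.sin(A),np.full(n+1,p[1]),.044+rs*np.cos(A)]@RN.T
E=np.array([G[i]+(R.from_rotvec(-ey*np.radians(w*q[i]))*T).as_matrix()[:,2]*.019 for i in range(n+1)])
c=np.round((E-E[0])*100,1);rv=np.round(-ey*w/n,1)
print([list(map(float,np.round(list(x)+list(rv),1))) for x in np.diff(c,axis=0)])
E
python3 plan.py 1.42 12 42
```

```text
nest [0.2232 0.0029 0.1192] th 0.5999163631609989 r 0.0944833546106475 F [0.9 3.7 0.5] w 0.014783488292550493 54.99999761581421
[[-0.4, -0.3, 0.1, 1.9, -2.9, -0.0], [-0.5, -0.3, 0.0, 1.9, -2.9, -0.0], [-0.4, -0.3, 0.0, 1.9, -2.9, -0.0], [-0.5, -0.3, -0.1, 1.9, -2.9, -0.0], [-0.4, -0.2, -0.1, 1.9, -2.9, -0.0], [-0.4, -0.3, -0.1, 1.9, -2.9, -0.0], [-0.5, -0.3, -0.2, 1.9, -2.9, -0.0], [-0.4, -0.3, -0.2, 1.9, -2.9, -0.0], [-0.4, -0.2, -0.2, 1.9, -2.9, -0.0], [-0.4, -0.3, -0.2, 1.9, -2.9, -0.0], [-0.3, -0.2, -0.3, 1.9, -2.9, -0.0], [-0.4, -0.3, -0.4, 1.9, -2.9, -0.0]]
```

```bash
cat > hv.py <<'E'
from h import *
import sys
z=np.load('nest.npz');O,RN=z['O'],z['RN']
ims=[]
for n in ['scene','wrist']:
    f=grab(n);L=(cloud(f)-O)@RN
    d=L-[.166,0,.044];r=np.hypot(d[...,0],d[...,2]);v=f['img'].max(-1).astype(int)
    k=(abs(d[...,1])<.014)&(v<60)&(d[...,0]>-.06)&(d[...,2]>0.03)
    print(n)
    for lo in np.arange(.045,.125,.01):
        q=k&(r>lo)&(r<lo+.01)
        if q.sum()>3:print(round(lo,3),q.sum(),np.percentile(1.25-np.arctan2(d[q][:,0],d[q][:,2]),[10,50,90]).round(3),np.median(d[q][:,1]).round(4))
    im=f['img'][...,::-1]
    ims.append(cv2.resize(im[120:260,210:310] if n=='scene' else im[0:280,100:400],(400,560),interpolation=cv2.INTER_CUBIC))
cv2.imwrite('pics/%s.png'%sys.argv[1],np.hstack(ims))
E
python3 hv.py v4
```

```text
scene
0.045 5 [0.383 0.4   0.442] 0.0046
0.055 15 [0.391 0.429 0.502] 0.008
0.065 10 [0.415 0.434 0.443] 0.0053
0.075 13 [0.429 0.455 0.485] 0.0027
0.085 16 [0.453 0.47  0.495] 0.0027
0.095 21 [0.471 0.492 0.589] 0.0029
0.105 27 [0.493 0.533 0.6  ] 0.0022
0.115 8 [0.553 0.584 0.618] -0.0046
wrist
0.045 8 [0.392 0.393 0.405] 0.0027
0.055 41 [0.405 0.416 0.445] 0.0037
0.065 55 [0.43  0.44  0.467] 0.0037
0.075 82 [0.444 0.459 0.488] 0.0043
0.085 123 [0.459 0.48  0.507] 0.0032
0.095 182 [0.47  0.491 0.53 ] 0.0032
0.105 763 [0.497 0.54  0.586] 0.0042
0.115 84 [0.549 0.558 0.584] -0.0036
```

View pics/v4.png

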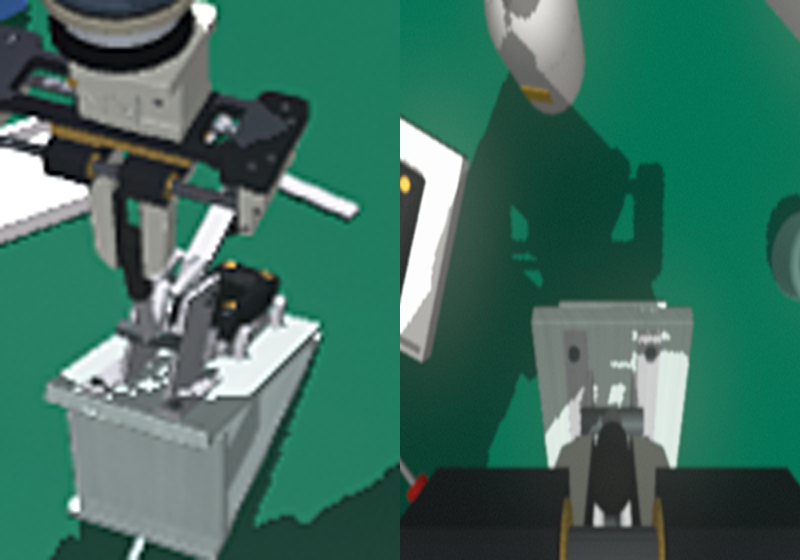

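The left part shows the fingers now straddling the sleeve at (130,240). The right part, from the wrist, shows the sleeve centred between the fingers at (612,470). The handle axis works out at 0.565, 3 mm from the pad centre, so I go on.

Request:
move_arm:
  moves:
    - [[-0.4, -0.3, 0.1, 1.9, -2.9, 0], [-0.5, -0.3, 0, 1.9, -2.9, 0], [-0.4, -0.3, 0, 1.9, -2.9, 0], [-0.5, -0.3, -0.1, 1.9, -2.9, 0]]

```text
time: 6.1
eef_pos: [0.6014, 0.0195, 0.2598]
eef_rot: [-179.9, -14.1, 33.1]
ft_force: [3.1, 12.7, -4.0]
grip_width: 0.0148
finger_force: 55.0
```

```bash
python3 plan.py 1.44 9 27;python3 hv.py v5
```

```text
nest [0.2009 0.0029 0.1319] th 0.8721615334558919 r 0.09453931345794217 F [ 6.2  8.9 -8.2] w 0.014806969626966104 54.99764084815979
[[-0.4, -0.3, -0.1, 1.6, -2.5, -0.0], [-0.4, -0.2, -0.1, 1.6, -2.5, -0.0], [-0.4, -0.3, -0.1, 1.6, -2.5, -0.0], [-0.4, -0.2, -0.2, 1.6, -2.5, -0.0], [-0.4, -0.3, -0.2, 1.6, -2.5, -0.0], [-0.3, -0.2, -0.3, 1.6, -2.5, -0.0], [-0.4, -0.3, -0.2, 1.6, -2.5, -0.0], [-0.3, -0.2, -0.3, 1.6, -2.5, -0.0], [-0.4, -0.2, -0.3, 1.6, -2.5, -0.0]]
scene
0.045 11 [0.652 0.67  0.7  ] 0.0046
0.055 19 [0.663 0.701 0.723] 0.0046
0.065 18 [0.691 0.728 0.745] 0.005
0.075 22 [0.705 0.732 0.756] 0.0025
0.085 17 [0.727 0.738 0.769] 0.004
0.095 24 [0.734 0.756 0.83 ] 0.0036
0.105 22 [0.758 0.804 0.868] 0.0013
0.115 11 [0.812 0.869 0.915] -0.0047
wrist
0.045 20 [0.672 0.685 0.72 ] 0.0037
0.055 56 [0.693 0.706 0.742] 0.0037
0.065 74 [0.714 0.728 0.766] 0.0037
0.075 108 [0.731 0.75  0.777] 0.004
0.085 145 [0.743 0.766 0.799] 0.0037
0.095 242 [0.753 0.781 0.883] 0.0037
0.105 767 [0.779 0.823 0.868] 0.0042
0.115 101 [0.831 0.839 0.859] -0.0036
```

Request:
move_arm:
  moves:
    - [[-0.4, -0.3, -0.1, 1.6, -2.5, 0], [-0.4, -0.2, -0.1, 1.6, -2.5, 0], [-0.4, -0.3, -0.1, 1.6, -2.5, 0], [-0.4, -0.2, -0.2, 1.6, -2.5, 0]]

```text
time: 6.53
eef_pos: [0.5856, 0.0092, 0.255]
eef_rot: [179.9, -26.0, 33.2]
ft_force: [7.1, 12.1, -6.0]
grip_width: 0.0149
finger_force: 55.0
```

```bash
python3 plan.py 1.44 6 16;python3 hv.py v6|grep -E "0.0[789]5"
```

```text
nest [0.1783 0.003  0.138 ] th 1.1196710095631193 r 0.09477604014297344 F [  7.8   6.2 -11.5] w 0.014924856151423275 54.992496371269226
[[-0.3, -0.2, -0.2, 1.5, -2.2, -0.0], [-0.3, -0.2, -0.2, 1.5, -2.2, -0.0], [-0.3, -0.2, -0.2, 1.5, -2.2, -0.0], [-0.3, -0.2, -0.2, 1.5, -2.2, -0.0], [-0.3, -0.2, -0.2, 1.5, -2.2, -0.0], [-0.3, -0.2, -0.3, 1.5, -2.2, -0.0]]
0.075 20 [0.937 0.964 1.028] 0.0038
0.085 22 [0.957 0.978 1.013] 0.0036
0.095 26 [0.976 0.995 1.029] 0.0035
0.075 108 [0.966 0.984 1.024] 0.0037
0.085 153 [0.977 0.996 1.042] 0.0038
0.095 249 [0.989 1.011 1.12 ] 0.0038
```

Request:
move_arm:
  moves:
    - [[-0.3, -0.2, -0.2, 1.5, -2.2, 0], [-0.3, -0.2, -0.2, 1.5, -2.2, 0], [-0.3, -0.2, -0.2, 1.5, -2.2, 0], [-0.3, -0.2, -0.2, 1.5, -2.2, 0]]

```text
time: 6.97
eef_pos: [0.5736, 0.0014, 0.2475]
eef_rot: [-179.8, -36.6, 33.1]
ft_force: [5.4, 13.6, -5.0]
grip_width: 0.0148
finger_force: 55.0
```

```bash
python3 plan.py 1.48 4 10;python3 hv.py v7|grep -E "0.0[789]5"
```

```text
nest [0.1587 0.0029 0.1387] th 1.3273604474061709 r 0.09494197528833931 F [  7.8   8.4 -10.4] w 0.014838638457513636 54.99514639377594
[[-0.2, -0.1, -0.2, 1.4, -2.1, -0.0], [-0.2, -0.1, -0.1, 1.4, -2.1, -0.0], [-0.2, -0.2, -0.2, 1.4, -2.1, -0.0], [-0.1, -0.1, -0.2, 1.4, -2.1, -0.0]]
0.075 22 [1.155 1.193 1.218] 0.0043
0.085 23 [1.177 1.193 1.231] 0.0033
0.095 21 [1.174 1.212 1.252] 0.0032
0.075 85 [1.176 1.191 1.235] 0.0026
0.085 139 [1.185 1.199 1.248] 0.0037
0.095 233 [1.195 1.214 1.323] 0.0037
```

Request:
move_arm:
  moves:
    - [[-0.2, -0.1, -0.2, 1.4, -2.1, 0], [-0.2, -0.1, -0.1, 1.4, -2.1, 0], [-0.2, -0.2, -0.2, 1.4, -2.1, 0], [0, 0, 0, 0, 0, 0]]

```text
time: 7.4
eef_pos: [0.5665, -0.0032, 0.241]
eef_rot: [-179.6, -44.0, 32.9]
ft_force: [0.4, 8.1, -3.8]
grip_width: 0.0149
finger_force: 55.0
```

```bash
python3 plan.py 1.52 3 0;python3 hv.py v8|grep -E "0.0[789]5"
```

```text
nest [0.1456 0.0029 0.1369] th 1.4657254480726194 r 0.09507966155544266 F [ 2.1  6.5 -5.7] w 0.014915461161822413 54.99876916408539
[[-0.1, -0.1, -0.1, 0.0, -0.0, -0.0], [-0.1, 0.0, -0.1, 0.0, -0.0, -0.0], [-0.1, -0.1, -0.2, 0.0, -0.0, -0.0]]
0.075 21 [1.297 1.325 1.348] 0.0031
0.085 24 [1.302 1.334 1.372] 0.0031
0.095 22 [1.309 1.337 1.372] 0.0034
0.075 78 [1.3   1.314 1.356] 0.0035
0.085 127 [1.309 1.325 1.37 ] 0.0032
0.095 220 [1.317 1.335 1.444] 0.0032
```

Request:
move_arm:
  moves:
    - [[-0.1, -0.1, -0.1, 0, 0, 0], [-0.1, 0, -0.1, 0, 0, 0], [-0.1, -0.1, -0.2, 0, 0, 0], [0, 0, 0, 0, 0, 0]]

```text
time: 7.83
eef_pos: [0.5661, -0.0035, 0.2406]
eef_rot: [-179.7, -44.2, 33.1]
ft_force: [12.8, 20.9, 7.5]
grip_width: 0.015
finger_force: 55.0
```

```bash
python3 plan.py 1.56 3 0;python3 hv.py v9|grep -E "0.0[789]5"
```

```text
nest [0.145  0.0028 0.1368] th 1.4727881912988936 r 0.09513008394913684 F [22.9 10.5 -4.7] w 0.014953703592642233 54.993937611579895
[[-0.2, -0.1, -0.2, 0.0, -0.0, -0.0], [-0.1, -0.1, -0.2, 0.0, -0.0, -0.0], [-0.2, -0.1, -0.2, 0.0, -0.0, -0.0]]
0.075 23 [1.3   1.322 1.372] 0.0027
0.085 22 [1.314 1.34  1.397] 0.0031
0.095 21 [1.31  1.347 1.374] 0.0034
0.075 39 [1.309 1.329 1.365] 0.0031
0.085 106 [1.314 1.332 1.379] 0.0042
0.095 207 [1.322 1.344 1.46 ] 0.0031
```

The force rises to 23 N with no more motion, so the handle is at its stop. I take out the overdrive, open the fingers and wait over a second.

Request:
move_arm:
  moves:
    - [[0.3, 0.2, 0.4, 0, 0, 0], [0, 0, 0, 0, 0, 0], [0, 0, 0, 0, 0, 0], [0, 0, 0, 0, 0, 0], [0, 0, 0, 0, 0, 0]]
  jaw: 0.5

```text
time: 8.35
eef_pos: [0.5672, -0.0038, 0.2414]
eef_rot: [-179.7, -43.9, 33.0]
ft_force: [-0.1, 0.0, 0.3]
grip_width: 0.0434
finger_force: 0.0
```

Request:
move_arm:
  moves:
    - [[0, 0, 0, 0, 0, 0], [0, 0, 0, 0, 0, 0], [0, 0, 0, 0, 0, 0], [0, 0, 0, 0, 0, 0], [0, 0, 0, 0, 0, 0]]

```text
time: 8.77
eef_pos: [0.5673, -0.0036, 0.2416]
eef_rot: [-179.7, -44.0, 33.0]
ft_force: [-0.7, 0.4, -0.1]
grip_width: 0.0463
finger_force: 0.0
```

Request:
move_arm:
  moves:
    - [[0, 0, 0, 0, 0, 0], [0, 0, 0, 0, 0, 0], [0, 0, 0, 0, 0, 0], [0, 0, 0, 0, 0, 0], [0, 0, 0, 0, 0, 0]]

```text
time: 9.18
eef_pos: [0.5673, -0.0035, 0.2416]
eef_rot: [-179.8, -44.0, 33.0]
ft_force: [0.4, -0.1, -0.0]
grip_width: 0.0467
finger_force: 0.0
```

Request:
move_arm:
  moves:
    - [[0, 0, 0, 0, 0, 0], [0, 0, 0, 0, 0, 0], [0, 0, 0, 0, 0, 0], [0, 0, 0, 0, 0, 0], [0, 0, 0, 0, 0, 0]]

```text
time: 9.6
eef_pos: [0.5673, -0.0035, 0.2416]
eef_rot: [-179.8, -44.0, 33.0]
ft_force: [0.0, -0.3, -0.6]
grip_width: 0.0466
finger_force: 0.0
```

```bash
python3 plan.py 0.6 16 -42;python3 hv.py v10|grep -E "0.0[789]5|1.5"
```

```text
nest [0.1465 0.0022 0.1372] th 1.4564784587400923 r 0.09521181923730142 F [-0.4 -0.2 -0.4] w 0.04655389786881056 0.0
[[0.3, 0.2, 0.3, -1.4, 2.2, 0.0], [0.3, 0.2, 0.2, -1.4, 2.2, 0.0], [0.2, 0.2, 0.3, -1.4, 2.2, 0.0], [0.4, 0.2, 0.2, -1.4, 2.2, 0.0], [0.3, 0.2, 0.2, -1.4, 2.2, 0.0], [0.3, 0.2, 0.1, -1.4, 2.2, 0.0], [0.3, 0.2, 0.2, -1.4, 2.2, 0.0], [0.4, 0.2, 0.1, -1.4, 2.2, 0.0], [0.3, 0.2, 0.1, -1.4, 2.2, 0.0], [0.3, 0.3, 0.1, -1.4, 2.2, 0.0], [0.4, 0.2, 0.1, -1.4, 2.2, 0.0], [0.3, 0.2, 0.0, -1.4, 2.2, 0.0], [0.4, 0.2, 0.1, -1.4, 2.2, 0.0], [0.4, 0.3, -0.1, -1.4, 2.2, 0.0], [0.3, 0.2, 0.0, -1.4, 2.2, 0.0], [0.4, 0.2, 0.0, -1.4, 2.2, 0.0]]
0.075 23 [1.307 1.328 1.346] 0.0038
0.085 25 [1.299 1.327 1.374] 0.0062
0.095 24 [1.321 1.33  1.378] 0.0048
0.105 6 [1.338 1.364 1.373] 0.0051
0.075 24 [1.301 1.315 1.336] 0.0062
0.085 54 [1.309 1.322 1.341] 0.0068
0.095 125 [1.317 1.328 1.356] 0.0056
0.105 263 [1.366 1.408 1.434] 0.0059
```

View pics/v10.png

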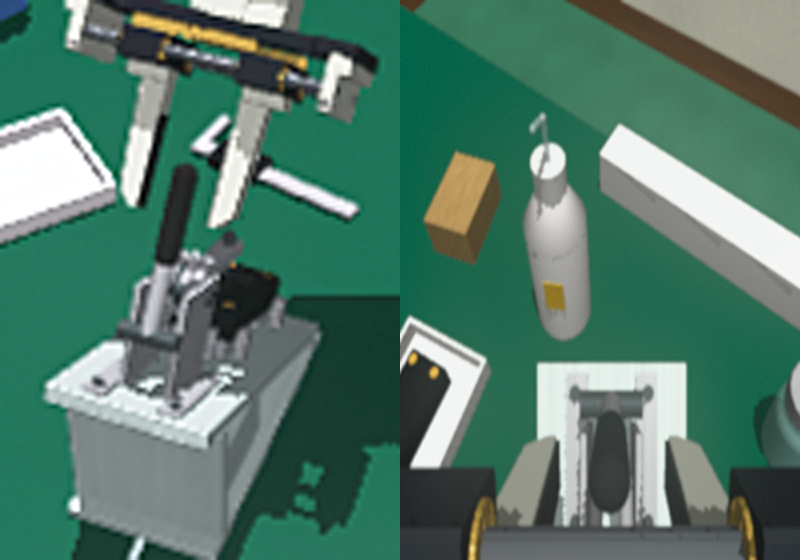

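The clamp is closed and stands on its own. The left part shows the handle at (175,220) clear of both fingers and the arm down on the cover. Next I regrip the handle, centred, to open it.

Request:
move_arm:
  moves:
    - [[0.3, 0.2, 0.3, 0, 0, 0], [0, 0, 0, 0, 0, 0], [0, 0, 0, 0, 0, 0], [0, 0, 0, 0, 0, 0], [0, 0, 0, 0, 0, 0]]
  jaw: 0
  newtons: 58

```text
time: 10.12
eef_pos: [0.5703, -0.0015, 0.2446]
eef_rot: [-179.7, -44.0, 33.0]
ft_force: [0.4, 0.0, 0.4]
grip_width: 0.0178
finger_force: 0.1
```

Request:
move_arm:
  moves:
    - [[0, 0, 0, 0, 0, 0], [0, 0, 0, 0, 0, 0]]

```text
time: 10.28
eef_pos: [0.5699, -0.0009, 0.2445]
eef_rot: [-179.6, -44.0, 33.0]
ft_force: [-4.1, 2.7, 2.0]
grip_width: 0.0146
finger_force: 58.0
```

```bash
python3 plan.py 0.6 15 -42
```

```text
nest [0.151  0.003  0.1379] th 1.4081872458513285 r 0.0950785691488397 F [-0.7  4.5  2.8] w 0.014578309117337783 58.002448081970215
[[0.3, 0.2, 0.3, -1.5, 2.3, 0.0], [0.3, 0.2, 0.2, -1.5, 2.3, 0.0], [0.3, 0.2, 0.2, -1.5, 2.3, 0.0], [0.3, 0.2, 0.2, -1.5, 2.3, 0.0], [0.3, 0.2, 0.2, -1.5, 2.3, 0.0], [0.3, 0.2, 0.1, -1.5, 2.3, 0.0], [0.4, 0.2, 0.1, -1.5, 2.3, 0.0], [0.3, 0.2, 0.1, -1.5, 2.3, 0.0], [0.4, 0.3, 0.1, -1.5, 2.3, 0.0], [0.3, 0.2, 0.1, -1.5, 2.3, 0.0], [0.4, 0.2, 0.0, -1.5, 2.3, 0.0], [0.3, 0.3, 0.0, -1.5, 2.3, 0.0], [0.4, 0.2, 0.0, -1.5, 2.3, 0.0], [0.3, 0.2, 0.0, -1.5, 2.3, 0.0], [0.4, 0.2, 0.0, -1.5, 2.3, 0.0]]
```

Request:
move_arm:
  moves:
    - [[0.3, 0.2, 0.3, -1.5, 2.3, 0], [0.3, 0.2, 0.2, -1.5, 2.3, 0], [0.3, 0.2, 0.2, -1.5, 2.3, 0], [0.3, 0.2, 0.2, -1.5, 2.3, 0], [0.3, 0.2, 0.2, -1.5, 2.3, 0]]

```text
time: 10.7
eef_pos: [0.5844, 0.0086, 0.2548]
eef_rot: [-179.7, -30.0, 33.0]
ft_force: [-2.3, 3.4, -6.5]
grip_width: 0.0152
finger_force: 58.0
```

```bash
python3 plan.py 0.6 10 -28;python3 hv.py v11|grep -E "0.0[789]5|1.5"
```

```text
nest [0.1758 0.003  0.1385] th 1.147119567041705 r 0.09505142772530494 F [-3.3  4.1 -5.6] w 0.015175535823183404 57.99159228801727
[[0.3, 0.2, 0.2, -1.5, 2.3, 0.0], [0.4, 0.2, 0.1, -1.5, 2.3, 0.0], [0.3, 0.3, 0.1, -1.5, 2.3, 0.0], [0.4, 0.2, 0.1, -1.5, 2.3, 0.0], [0.3, 0.2, 0.1, -1.5, 2.3, 0.0], [0.4, 0.3, 0.0, -1.5, 2.3, 0.0], [0.3, 0.2, 0.0, -1.5, 2.3, 0.0], [0.4, 0.2, 0.0, -1.5, 2.3, 0.0], [0.4, 0.3, 0.0, -1.5, 2.3, 0.0], [0.3, 0.2, -0.1, -1.5, 2.3, 0.0]]
0.075 22 [1.019 1.036 1.104] 0.0015
0.085 21 [1.044 1.061 1.075] 0.0023
0.095 26 [1.056 1.07  1.094] 0.0013
0.105 17 [1.079 1.113 1.152] -0.0009
0.115 10 [1.105 1.121 1.17 ] -0.0044
0.075 102 [1.023 1.036 1.07 ] 0.0039
0.085 170 [1.034 1.045 1.077] 0.0039
0.095 253 [1.047 1.06  1.095] 0.0038
0.105 728 [1.07  1.106 1.151] 0.0038
0.115 90 [1.083 1.09  1.114] -0.0035
```

Past dead centre and following well, so I continue.

Request:
move_arm:
  moves:
    - [[0.3, 0.2, 0.2, -1.5, 2.3, 0], [0.4, 0.2, 0.1, -1.5, 2.3, 0], [0.3, 0.3, 0.1, -1.5, 2.3, 0], [0.4, 0.2, 0.1, -1.5, 2.3, 0], [0.3, 0.2, 0.1, -1.5, 2.3, 0]]

```text
time: 11.22
eef_pos: [0.6008, 0.0193, 0.2603]
eef_rot: [-179.6, -16.2, 33.0]
ft_force: [-6.2, -0.4, -8.1]
grip_width: 0.0151
finger_force: 58.0
```

Request:
move_arm:
  moves:
    - [[0.4, 0.3, 0, -1.5, 2.3, 0], [0.3, 0.2, 0, -1.5, 2.3, 0], [0.4, 0.2, 0, -1.5, 2.3, 0], [0.4, 0.3, 0, -1.5, 2.3, 0], [0.3, 0.2, -0.1, -1.5, 2.3, 0]]

```text
time: 11.63
eef_pos: [0.6191, 0.0313, 0.2602]
eef_rot: [-179.7, -2.5, 33.1]
ft_force: [-8.4, -0.9, 5.5]
grip_width: 0.0149
finger_force: 58.0
```

```bash
python3 plan.py -0.04 12 -34;python3 hv.py v12|grep -E "0.0[789]5|1.5"
```

```text
nest [0.2231 0.0029 0.12  ] th 0.6062374487598547 r 0.09506065523428293 F [-3.7  3.8  8.5] w 0.0149035166085687 57.99886643886566
[[0.3, 0.2, -0.1, -1.6, 2.4, 0.0], [0.4, 0.2, -0.1, -1.6, 2.4, 0.0], [0.3, 0.3, -0.1, -1.6, 2.4, 0.0], [0.4, 0.2, -0.1, -1.6, 2.4, 0.0], [0.3, 0.2, -0.2, -1.6, 2.4, 0.0], [0.3, 0.2, -0.2, -1.6, 2.4, 0.0], [0.3, 0.2, -0.2, -1.6, 2.4, 0.0], [0.3, 0.2, -0.2, -1.6, 2.4, 0.0], [0.3, 0.2, -0.2, -1.6, 2.4, 0.0], [0.3, 0.2, -0.3, -1.6, 2.4, 0.0], [0.2, 0.1, -0.3, -1.6, 2.4, 0.0], [0.3, 0.2, -0.3, -1.6, 2.4, 0.0]]
0.075 10 [0.491 0.504 0.539] 0.0021
0.085 17 [0.502 0.516 0.545] 0.0013
0.095 20 [0.521 0.529 0.579] 0.0002
0.105 26 [0.537 0.596 0.646] 0.0001
0.115 11 [0.555 0.611 0.669] -0.0046
0.075 108 [0.462 0.502 0.536] 0.0038
0.085 162 [0.488 0.515 0.548] 0.004
0.095 233 [0.515 0.528 0.566] 0.0037
0.105 706 [0.539 0.577 0.618] 0.0041
0.115 93 [0.552 0.562 0.582] -0.0036
```

Request:
move_arm:
  moves:
    - [[0.3, 0.2, -0.1, -1.6, 2.4, 0], [0.4, 0.2, -0.1, -1.6, 2.4, 0], [0.3, 0.3, -0.1, -1.6, 2.4, 0], [0.4, 0.2, -0.1, -1.6, 2.4, 0], [0.3, 0.2, -0.2, -1.6, 2.4, 0]]

```text
time: 12.15
eef_pos: [0.6364, 0.0425, 0.2543]
eef_rot: [-179.8, 11.8, 33.1]
ft_force: [-6.6, -0.4, 4.7]
grip_width: 0.0153
finger_force: 58.0
```

Request:
move_arm:
  moves:
    - [[0.3, 0.2, -0.2, -1.6, 2.4, 0], [0.3, 0.2, -0.2, -1.6, 2.4, 0], [0.3, 0.2, -0.2, -1.6, 2.4, 0], [0.3, 0.2, -0.2, -1.6, 2.4, 0]]

```text
time: 12.48
eef_pos: [0.6481, 0.0502, 0.2463]
eef_rot: [-179.9, 23.4, 33.1]
ft_force: [-9.3, -2.6, 0.1]
grip_width: 0.0148
finger_force: 58.0
```

```bash
python3 plan.py -0.06 4 -8;python3 hv.py v13|grep -E "0.0[789]5|1.5"
```

```text
nest [0.2524 0.0029 0.085 ] th 0.12221247257036172 r 0.09559601070264873 F [-7.9  2.9  4.8] w 0.014776870758775287 57.99596607685089
[[0.2, 0.2, -0.2, -1.1, 1.7, 0.0], [0.3, 0.1, -0.3, -1.1, 1.7, 0.0], [0.2, 0.2, -0.2, -1.1, 1.7, 0.0], [0.2, 0.1, -0.3, -1.1, 1.7, 0.0]]
0.075 15 [0.049 0.07  0.085] 0.0084
0.085 125 [0.036 0.048 0.082] 0.0038
0.095 192 [0.038 0.057 0.091] 0.0033
0.105 491 [0.062 0.093 0.129] 0.0047
0.115 67 [0.071 0.082 0.107] -0.0035
```

Request:
move_arm:
  moves:
    - [[0.2, 0.2, -0.2, -1.1, 1.7, 0], [0.3, 0.1, -0.3, -1.1, 1.7, 0], [0.2, 0.2, -0.2, -1.1, 1.7, 0], [0.2, 0.1, -0.3, -1.1, 1.7, 0], [0, 0, 0, 0, 0, 0]]

```text
time: 13.0
eef_pos: [0.6573, 0.0561, 0.2371]
eef_rot: [-179.9, 31.6, 33.1]
ft_force: [-10.5, -2.5, 9.5]
grip_width: 0.0149
finger_force: 58.0
```

```bash
python3 plan.py -0.1 2 0;python3 hv.py v14|grep -E "0.0[789]5|1.5"
```

```text
nest [0.2586 0.0029 0.0693] th -0.054321276650835415 r 0.09594719760734288 F [-4.   3.7 13.3] w 0.014853606093093583 58.000561594963074
[[0.1, 0.1, -0.2, 0.0, -0.0, -0.0], [0.2, 0.1, -0.1, 0.0, -0.0, -0.0]]
0.105 78 [-0.042 -0.029 -0.01 ] 0.0093
0.115 33 [-0.071 -0.063 -0.038] -0.0037
```

Request:
move_arm:
  moves:
    - [[0.1, 0.1, -0.2, 0, 0, 0], [0.2, 0.1, -0.2, 0, 0, 0], [0, 0, 0, 0, 0, 0]]

```text
time: 13.35
eef_pos: [0.6578, 0.0563, 0.2366]
eef_rot: [-179.9, 31.8, 32.9]
ft_force: [-31.3, -9.4, 26.3]
grip_width: 0.0152
finger_force: 58.0
```

```bash
python3 plan.py -0.1 2 0
```

```text
nest [0.2588 0.0027 0.0685] th -0.06311971391529947 r 0.09598597860718505 F [-13.8   9.3  38.5] w 0.015163860821320253 58.00326704978943
[[0.1, 0.1, -0.1, 0.0, -0.0, -0.0], [0.1, 0.0, -0.2, 0.0, -0.0, -0.0]]
```

The handle is at the open stop, with 38 N of reaction. I release it and retreat along the tool axis, then swing round to above the cover with the tool square to the nest.

Request:
move_arm:
  moves:
    - [[-0.3, -0.2, 0.4, 0, 0, 0], [0, 0, 0, 0, 0, 0], [0, 0, 0, 0, 0, 0], [0, 0, 0, 0, 0, 0], [0, 0, 0, 0, 0, 0]]
  jaw: 0.75

```text
time: 13.77
eef_pos: [0.6584, 0.0566, 0.236]
eef_rot: [179.9, 31.3, 33.0]
ft_force: [0.4, -0.3, 0.5]
grip_width: 0.0436
finger_force: 0.0
```

Request:
move_arm:
  moves:
    - [[0.9, 0.6, 1.7, 0, 0, 0], [0.9, 0.6, 1.7, 0, 0, 0], [0.9, 0.6, 1.7, 0, 0, 0], [0.9, 0.6, 1.7, 0, 0, 0], [-0.9, -0.7, 2.5, 3.4, -5.2, 0]]

```text
time: 14.18
eef_pos: [0.6897, 0.0766, 0.3134]
eef_rot: [-179.4, 26.1, 33.5]
ft_force: [2.0, -0.1, -6.7]
grip_width: 0.0693
finger_force: 0.0
```

Request:
move_arm:
  moves:
    - [[-1, -0.7, 2.5, 3.4, -5.2, 0], [-1, -0.7, 2.5, 3.4, -5.2, 0], [-1, -0.7, 2.5, 3.4, -5.2, 0], [-3, -1.9, 0, 3.4, -5.2, 0], [-3, -1.9, 0, 3.4, -5.2, 0]]

```text
time: 14.6
eef_pos: [0.6012, 0.0178, 0.4061]
eef_rot: [179.9, -5.3, 33.1]
ft_force: [2.3, -1.7, 0.8]
grip_width: 0.0699
finger_force: 0.0
```

Request:
move_arm:
  moves:
    - [[-3, -1.9, 0, 3.4, -5.2, 0], [-3, -1.9, 0, 3.4, -5.2, 0], [-3, -1.9, 0, 3.4, -5.2, 0], [-3, -1.9, 0, 3.4, -5.2, 0], [-3, -1.9, 0, 0, 0, 0]]

```text
time: 15.02
eef_pos: [0.4487, -0.0775, 0.4041]
eef_rot: [-180.0, -30.1, 33.0]
ft_force: [-0.2, -0.3, -0.7]
grip_width: 0.0699
finger_force: 0.0
```

Request:
move_arm:
  moves:
    - [[-2.7, -2, -2, 0, 0, 0], [0, 0, -3, 0, 0, 0], [0, 0, -3, 0, 0, 0], [0, 0, -3, 0, 0, 0], [0, 0, 0, 0, 0, 0]]

```text
time: 15.43
eef_pos: [0.4223, -0.0965, 0.2905]
eef_rot: [-179.5, -29.6, 32.8]
ft_force: [1.1, 0.3, -0.2]
grip_width: 0.0697
finger_force: 0.0
```

```bash
cat > cv.py <<'E'
from h import *
z=np.load('nest.npz');O,RN=z['O'],z['RN']
s=get_state();T=R.from_euler('xyz',s['eef_rot'],degrees=True).as_matrix();e=(np.array(s['eef_pos'])-O)@RN
print('tcp nest',e.round(4));G=np.c_[RN[:,0],-RN[:,1],-RN[:,2]]
print('turn to square (deg, world)',np.degrees(R.from_matrix(G@T.T).as_rotvec()).round(1))
for nm in ('wrist','top'):
    f=grab(nm);L=(cloud(f)-O)@RN;hsv=cv2.cvtColor(f['img'],cv2.COLOR_RGB2HSV)
    top=(abs(L[...,2]-.036)<.005)&(abs(L[...,0])<.075)&(abs(L[...,1])<.04)&(f['img'].max(-1)<110)
    br=(abs(L[...,2]-.036)<.008)&(abs(L[...,0])<.075)&(abs(L[...,1])<.04)&(hsv[...,1]>90)&(hsv[...,0]<35)&(hsv[...,2]>120)
    for q in (top,br):
        if q.sum()>5:
            p=L[q]*1000;print(nm,q.sum(),[np.round(x,1) for x in cv2.minAreaRect(np.float32(p[:,:2]))],np.percentile(p,[2,98],axis=0).round(1).tolist(),np.median(p[:,2]).round(1))
    d=L-[.166,0,.044];r=np.hypot(d[...,0],d[...,2]);q=(abs(d[...,1])<.014)&(f['img'].max(-1)<60)&(r>.075)&(r<.1)&(d[...,0]>.03)&(d[...,2]>0)
    if q.sum()>3:print('handle surf th',np.median(1.25-np.arctan2(d[q][:,0],d[q][:,2])))
    if nm=='wrist':cv2.imwrite('pics/w15.png',cv2.resize(f['img'][...,::-1],(800,600)))
E
python3 cv.py
```

```text
tcp nest [0.027  0.0038 0.2479]
turn to square (deg, world) [ 0.  -0.9  0.1]
wrist 2578 [array([-1.2,  4.4]), array([ 46.5, 109.3]), np.float64(89.8)] [[-51.7, -17.9, 32.1], [51.0, 26.7, 36.8]] 35.2
wrist 154 [array([-0.1,  3.8]), array([97.5, 40.7]), np.float64(0.5)] [[-48.4, -14.9, 34.1], [48.6, 23.4, 36.8]] 35.4
top 528 [array([-0.2,  0.9]), array([ 46.5, 107.6]), np.float64(89.0)] [[-51.2, -19.4, 31.6], [51.1, 22.7, 39.7]] 35.6
top 24 [array([-1.9,  2.4]), array([100.6,  35.5]), np.float64(1.1)] [[-52.2, -15.4, 32.8], [47.4, 20.6, 39.7]] 35.7
```

View pics/w15.png

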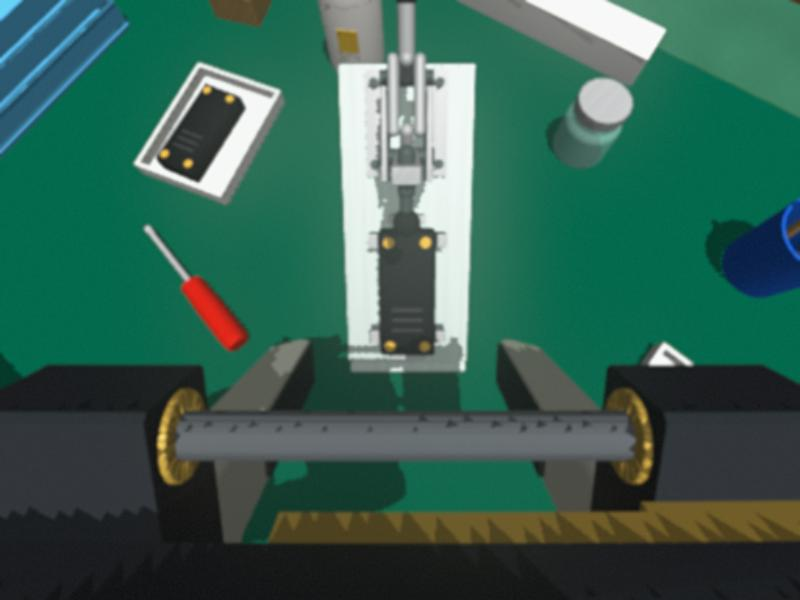

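The wrist view shows the cover seated square at (407,290). The clamp arm is upright at (405,170) and the handle is folded back at (405,20). The cover top measures 35.3 mm (36 expected), its centre near y = +3.5 mm. Now I go down square to the nest.

Request:
move_arm:
  moves:
    - [[0.9, 0.6, -2.8, 0, -0.4, 0], [0.9, 0.6, -2.8, 0, 0, 0], [0.9, 0.6, -2.8, 0, 0, 0], [0.9, 0.6, -2.8, 0, 0, 0], [0.7, 0.4, -2.9, 0, 0, 0]]

```text
time: 15.95
eef_pos: [0.4695, -0.0696, 0.1551]
eef_rot: [179.6, -30.2, 33.3]
ft_force: [1.0, 0.1, 0.8]
grip_width: 0.0698
finger_force: 0.0
```

Request:
move_arm:
  moves:
    - [[0, 0, 0, 0, 0, 0], [0, 0, 0, 0, 0, 0]]

```text
time: 16.12
eef_pos: [0.468, -0.0693, 0.155]
eef_rot: [179.9, -30.1, 33.2]
ft_force: [0.4, 0.3, 0.5]
grip_width: 0.0699
finger_force: 0.0
```

```bash
python3 cv.py; python3 - <<'E'
from h import *
z=np.load('nest.npz');O,RN=z['O'],z['RN'];e=np.array(get_state()['eef_pos'])
print('delta cm',(O+RN@[-.0005,.0035,.015]-e)*100)
E
```

```text
tcp nest [0.0044 0.0016 0.1041]
turn to square (deg, world) [ 0.2 -0.1  0. ]
wrist 6433 [array([0.5, 4.3]), array([ 47.7, 106.2]), np.float64(89.7)] [[-48.4, -18.1, 31.9], [51.4, 26.8, 36.6]] 35.2
wrist 350 [array([-1.6,  3. ]), array([99.2, 40.4]), np.float64(1.4)] [[-49.8, -15.2, 33.9], [47.6, 23.4, 37.1]] 35.4
top 522 [array([-0.6,  1.6]), array([109.3,  44.8]), np.float64(2.1)] [[-50.4, -20.0, 31.7], [50.9, 22.5, 39.8]] 35.9
top 23 [array([-5.7, 13.2]), array([104.3,  32.3]), np.float64(19.8)] [[-52.2, -17.7, 33.3], [46.8, 20.6, 39.4]] 35.4
delta cm [ 3.27561369  2.46767939 -8.07242503]
```

Request:
move_arm:
  moves:
    - [[0.7, 0.5, -1.6, 0, 0, 0], [0.7, 0.5, -1.6, 0, 0, 0], [0.7, 0.5, -1.6, 0, 0, 0], [0.6, 0.5, -1.6, 0, 0, 0], [0.6, 0.5, -1.6, 0, 0, 0]]

```text
time: 16.63
eef_pos: [0.502, -0.0451, 0.0759]
eef_rot: [179.6, -30.2, 33.3]
ft_force: [0.8, 0.9, -0.1]
grip_width: 0.0696
finger_force: 0.0
```

Request:
move_arm:
  moves:
    - [[0, 0, 0, 0, 0, 0], [0, 0, 0, 0, 0, 0], [0, 0, 0, 0, 0, 0], [0, 0, 0, 0, 0, 0]]
  jaw: 0.3
  newtons: 25

```text
time: 16.97
eef_pos: [0.5008, -0.0451, 0.0757]
eef_rot: [179.7, -30.2, 33.2]
ft_force: [-1.4, -1.3, 5.3]
grip_width: 0.048
finger_force: 21.4
```

Request:
move_arm:
  moves:
    - [[0, 0, 0, 0, 0, 0], [0, 0, 0, 0, 0, 0], [0, 0, 0, 0, 0, 0]]

```text
time: 17.22
eef_pos: [0.5008, -0.0451, 0.0757]
eef_rot: [179.7, -30.2, 33.2]
ft_force: [-4.4, -3.2, 10.4]
grip_width: 0.0476
finger_force: 25.0
```

Request:
move_arm:
  moves:
    - [[-0.2, -0.15, 0.45, 0, 0, 0], [-0.4, -0.3, 0.85, 0, 0, 0], [-0.6, -0.4, 1.3, 0, 0, 0], [-0.85, -0.55, 1.7, 0, 0, 0], [-0.85, -0.55, 1.7, 0, 0, 0]]
  newtons: 30

```text
time: 17.63
eef_pos: [0.4703, -0.0643, 0.135]
eef_rot: [179.8, -30.0, 33.2]
ft_force: [-0.1, -1.2, -0.4]
grip_width: 0.0477
finger_force: 30.0
```

Request:
move_arm:
  moves:
    - [[-0.85, -0.55, 1.7, 0, 0, 0], [-0.85, -0.55, 1.7, 0, 0, 0], [0, 0, 2, 0, 0, 0], [0, 0, 2, 0, 0, 0], [0, 0, 0, 0, 0, 0]]

```text
time: 18.05
eef_pos: [0.4549, -0.0761, 0.2117]
eef_rot: [179.5, -30.2, 33.3]
ft_force: [0.4, -0.5, -0.5]
grip_width: 0.0477
finger_force: 30.0
```

```bash
python3 - <<'E'
from h import *
ims=[]
for n in('scene','wrist'):
    f=grab(n);im=f['img'][...,::-1];ims.append(cv2.resize(im[80:270,170:360] if n=='scene' else im[:,64:448],(400,400)))
cv2.imwrite('pics/v16.png',np.hstack(ims))
f=load('wrist');s=get_state();T=R.from_euler('xyz',s['eef_rot'],degrees=True).as_matrix();L=(cloud(f)-np.array(s['eef_pos']))@T
q=(abs(L[...,0])<.07)&(abs(L[...,1])<.035)&(abs(L[...,2]+.021)<.012)
p=L[q]*1000;print(q.sum(),cv2.minAreaRect(np.float32(p[:,:2])),np.median(p[:,2]))
k=q&(f['img'].max(-1)<90);pp=L[k]*1000;A=np.c_[pp[:,:2],np.ones(len(pp))];print('plane (slopes, z)',np.linalg.lstsq(A,pp[:,2],rcond=None)[0],pp.min(0),pp.max(0))
print(s['eef_pos'],s['eef_rot'],s['ft_force'],s['grip_width'])
h=load('top');W=cloud(h);c=np.array([.5267,-.3208]);
E
```

```text
14443 ((2.150970458984375, 0.11414337158203125), (69.96331787109375, 105.8744125366211), 89.29521179199219) -21.2413613307104
plane (slopes, z) [ 9.10280066e-03 -3.13068817e-03 -2.12528649e+01] [-51.09059536 -34.97155957 -32.9676035 ] [54.98711531 34.99032406 -9.01231652]
[ 0.45392005 -0.07515677  0.20840575] [179.72607931 -30.06881688  33.22638224] [-0.09048856  0.05725094 -0.47491474] 0.04806087215297668
```

View pics/v16.png

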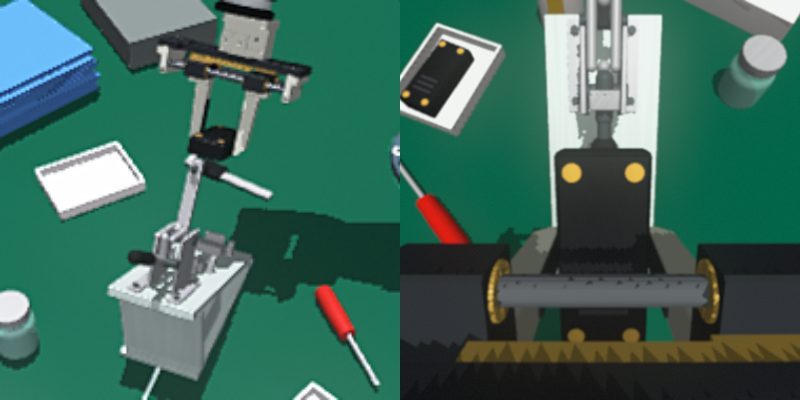

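```bash
python3 - <<'E'
from h import *
s=get_state();T=R.from_euler('xyz',s['eef_rot'],degrees=True);G=R.from_euler('xyz',[180,0,-7.45],degrees=True)
print((G*T.inv()).as_rotvec(degrees=True)/8)
E
```

```text
[-0.82252876  3.74784732 -4.95636018]
```

The cover is held level and square: its top is 21 mm behind the tips, so its underside is 3 mm ahead of them. In the left part the empty tray is at (90,180). I move over the tray, levelling and turning on the way.

Request:
move_arm:
  moves:
    - [[-0.5, -3.2, 0.3, 0, 0, 0], [-0.5, -3.2, 0.3, 0, 0, 0], [1.1, -2.5, 0, -0.8, 3.75, -4.95], [1.1, -2.5, 0, -0.8, 3.75, -4.95], [1.1, -2.5, 0, -0.8, 3.75, -4.95]]

```text
time: 18.57
eef_pos: [0.4766, -0.2154, 0.2127]
eef_rot: [-177.2, -18.6, 16.7]
ft_force: [0.0, -0.3, -1.7]
grip_width: 0.0477
finger_force: 30.0
```

Request:
move_arm:
  moves:
    - [[1.1, -2.5, 0, -0.8, 3.75, -4.95], [1.1, -2.5, 0, -0.8, 3.75, -4.95], [1.1, -2.5, 0, -0.8, 3.75, -4.95], [1, -2.5, 0, -0.8, 3.75, -4.95], [0.5, -0.7, 0, -0.8, 3.75, -4.95]]

```text
time: 18.98
eef_pos: [0.5253, -0.3233, 0.2121]
eef_rot: [-179.8, 0.2, -7.8]
ft_force: [-0.2, -0.3, -1.5]
grip_width: 0.0477
finger_force: 30.0
```

Request:
move_arm:
  moves:
    - [[0, 0, -3, 0, 0, 0], [0, 0, -3, 0, 0, 0], [0, 0, 0, 0, 0, 0], [0, 0, 0, 0, 0, 0]]

```text
time: 19.32
eef_pos: [0.5241, -0.3201, 0.152]
eef_rot: [-179.6, 0.2, -7.5]
ft_force: [-0.3, -0.5, -0.6]
grip_width: 0.0472
finger_force: 30.0
```

```bash
cat > tr.py <<'E'
from h import *
s=get_state();e=np.array(s['eef_pos']);T=R.from_euler('xyz',s['eef_rot'],degrees=True)
print(e,s['eef_rot'],s['grip_width'])
f=grab('wrist');W=cloud(f);hsv=cv2.cvtColor(f['img'],cv2.COLOR_RGB2HSV)
k=(np.hypot(W[...,0]-.527,W[...,1]+.321)<.11)&(W[...,2]>.014)&(W[...,2]<.027)&(hsv[...,1]<60)
p=W[k];print('rim',k.sum(),cv2.minAreaRect(np.float32(p[:,:2]*1000)),np.median(p[:,2]),p.min(0),p.max(0))
k=(abs(W[...,2]-.004)<.006)&(np.hypot(W[...,0]-.527,W[...,1]+.321)<.06)&(hsv[...,1]<60);print('floor',k.sum(),np.median(W[k][:,2]))
G=R.from_euler('xyz',[180,0,-7.45],degrees=True);print('turn',(G*T.inv()).as_rotvec(degrees=True).round(1),'d cm',((np.array([.525,-.3206,.0068])-e)*100).round(2))
E
python3 tr.py
```

```text
[ 0.52410202 -0.32013308  0.15200201] [-179.58158799    0.23522378   -7.46216932] 0.04719510285093992
rim 1512 ((542.5473022460938, -321.35595703125), (108.51295471191406, 112.73158264160156), 82.7574234008789) 0.020110376953543285 [ 0.47997417 -0.38152753  0.01400832] [ 0.60469406 -0.26107891  0.02241458]
floor 1632 0.004173520121865282
turn [-0.4 -0.2  0. ] d cm [  0.09  -0.05 -14.52]
```

Request:
move_arm:
  moves:
    - [[0.1, -0.05, -3, -0.4, -0.2, 0], [0, 0, -3, 0, 0, 0], [0, 0, -3, 0, 0, 0], [0, 0, -2.5, 0, 0, 0], [0, 0, -1.5, 0, 0, 0]]

```text
time: 19.78
eef_pos: [0.526, -0.3214, 0.0232]
eef_rot: [179.9, -0.2, -7.5]
ft_force: [0.5, -0.1, -0.4]
grip_width: 0.048
finger_force: 30.0
```

Request:
move_arm:
  moves:
    - [[0, 0, -0.5, 0, 0, 0], [0, 0, -0.3, 0, 0, 0], [0, 0, -0.2, 0, 0, 0], [0, 0, -0.1, 0, 0, 0], [0, 0, 0, 0, 0, 0]]

```text
time: 20.2
eef_pos: [0.5267, -0.3218, 0.0141]
eef_rot: [179.9, -0.3, -7.5]
ft_force: [-0.0, 0.2, -0.9]
grip_width: 0.0478
finger_force: 30.0
```

```bash
python3 tr.py
```

```text
[ 0.52671051 -0.32182012  0.01412495] [179.85531696  -0.34787508  -7.48436535] 0.047834227019372746
rim 4756 ((558.530517578125, -323.5625), (108.75373840332031, 80.31201171875), 82.81108093261719) 0.020048599113481058 [ 0.51213565 -0.38192086  0.0140074 ] [ 0.60450196 -0.26610714  0.02698164]
floor 6294 0.004211091213112125
turn [0.2 0.3 0. ] d cm [-0.17  0.12 -0.73]
```

Request:
move_arm:
  moves:
    - [[-0.1, 0.1, -0.2, 0.2, 0.3, 0], [0, 0, -0.2, 0, 0, 0], [0, 0, -0.1, 0, 0, 0], [0, 0, 0, 0, 0, 0]]

```text
time: 20.58
eef_pos: [0.5252, -0.3204, 0.0079]
eef_rot: [-179.9, 0.1, -7.5]
ft_force: [0.4, 0.8, -0.2]
grip_width: 0.0477
finger_force: 30.0
```

Request:
move_arm:
  moves:
    - [[0, 0, -0.1, 0, 0, 0], [0, 0, 0, 0, 0, 0]]

```text
time: 20.75
eef_pos: [0.5252, -0.3204, 0.0077]
eef_rot: [-179.9, 0.1, -7.5]
ft_force: [-2.6, 2.5, 8.7]
grip_width: 0.0479
finger_force: 30.0
```

Request:
move_arm:
  moves:
    - [[0, 0, -0.05, 0, 0, 0], [0, 0, 0, 0, 0, 0]]

```text
time: 20.92
eef_pos: [0.5253, -0.3204, 0.0077]
eef_rot: [-179.9, 0.1, -7.5]
ft_force: [-5.0, 4.6, 13.4]
grip_width: 0.0477
finger_force: 30.0
```

Request:
move_arm:
  moves:
    - [[0, 0, 0.1, 0, 0, 0], [0, 0, 0, 0, 0, 0]]

```text
time: 21.08
eef_pos: [0.5253, -0.3205, 0.0077]
eef_rot: [-179.9, 0.0, -7.5]
ft_force: [-0.6, 0.5, 1.3]
grip_width: 0.0478
finger_force: 30.0
```

Request:
move_arm:
  moves:
    - [[0, 0, 0, 0, 0, 0], [0, 0, 0, 0, 0, 0], [0, 0, 0, 0, 0, 0], [0, 0, 0, 0, 0, 0]]
  jaw: 0.58

```text
time: 21.42
eef_pos: [0.5251, -0.3204, 0.0073]
eef_rot: [-179.9, 0.1, -7.5]
ft_force: [0.3, -0.1, 0.2]
grip_width: 0.0539
finger_force: 0.0
```

Request:
move_arm:
  moves:
    - [[0, 0, 0.5, 0, 0, 0], [0, 0, 1, 0, 0, 0], [0, 0, 2, 0, 0, 0], [0, 0, 3, 0, 0, 0], [0, 0, 3.5, 0, 0, 0]]

```text
time: 21.83
eef_pos: [0.5245, -0.32, 0.1083]
eef_rot: [-179.9, 0.2, -7.5]
ft_force: [0.8, -0.1, -0.1]
grip_width: 0.0539
finger_force: 0.0
```

Request:
move_arm:
  moves:
    - [[0, 0, 3.5, 0, 0, 0], [0, 0, 3.5, 0, 0, 0], [-3, -1, 2, 0, 0, 0], [-3, -1, 0, 0, 0, 0], [-3, -1, 0, 0, 0, 0]]

```text
time: 22.25
eef_pos: [0.4346, -0.3508, 0.1999]
eef_rot: [179.9, -0.1, -7.4]
ft_force: [-0.8, -1.0, -0.9]
grip_width: 0.0542
finger_force: 0.0
```

Request:
move_arm:
  moves:
    - [[-3, -1, 0, 0, 0, 0], [-3, -1, 0, 0, 0, 0], [0, 0, 0, 0, 0, 0], [0, 0, 0, 0, 0, 0]]

```text
time: 22.58
eef_pos: [0.3743, -0.371, 0.1986]
eef_rot: [-180.0, 0.0, -7.6]
ft_force: [-0.2, 0.3, 0.5]
grip_width: 0.054
finger_force: 0.0
```

```bash
python3 - <<'E'
from h import *
f=grab('top');g=grab('scene');W=cloud(f)
k=(np.hypot(W[...,0]-.527,W[...,1]+.321)<.07)&(f['img'].max(-1)<80)&(W[...,2]>.015)
p=W[k];print(k.sum(),cv2.minAreaRect(np.float32(p[:,:2]*1000)),np.percentile(p[:,2],[5,50,95]))
A=np.c_[p[:,:2],np.ones(len(p))];print('slopes',np.linalg.lstsq(A,p[:,2],rcond=None)[0])
z=np.load('nest.npz');O,RN=z['O'],z['RN']
for n,h in(('top',f),('scene',g)):
    L=(cloud(h)-O)@RN;d=L-[.166,0,.044];r=np.hypot(d[...,0],d[...,2]);q=(abs(d[...,1])<.03)&(h['img'].max(-1)<80)&(r>.06)&(r<.12)&(L[...,0]>.15)
    print(n,'handle',1.25-np.median(np.arctan2(d[q][:,0],d[q][:,2])))
a=cv2.resize(f['img'][90:282,110:430,::-1],(500,300));b=cv2.resize(g['img'][60:380,60:400,::-1],(300,300))
cv2.imwrite('pics/fin.png',np.hstack([a,b]));print(get_state()['eef_pos'])
E
```

```text
113 ((524.0368041992188, -319.30059814453125), (45.66969680786133, 106.58692932128906), 82.9287338256836) [0.01902459 0.02580146 0.03118081]
slopes [ 0.00102912 -0.09171673 -0.00297703]
top handle 0.07121069813504866
scene handle -0.02503180145890571
[ 0.37570205 -0.37045134  0.19815721]
```

View pics/fin.png

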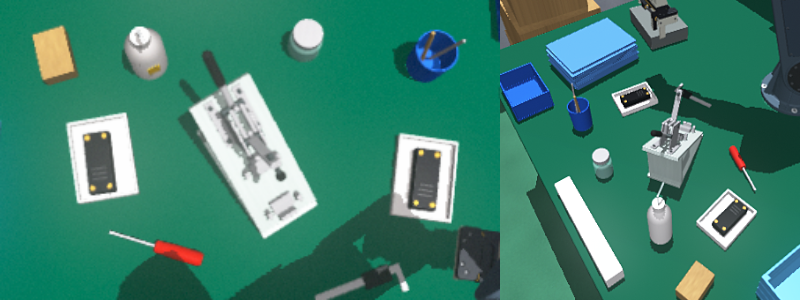

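The cover lies centred in the right-hand tray at (425,178), the clamp is open, and nothing else has moved. I check its flatness once more with both cameras.

```bash
python3 - <<'E'
from h import *
a=np.radians(-7.4);u=np.array([np.cos(a),np.sin(a)]);v=np.array([-u[1],u[0]])
for nm in('top','scene'):
    for c in ([.525,-.320],):
        W=cloud(load(nm));d=W[...,:2]-c;x=d@u;y=d@v;k=(abs(x)<.045)&(abs(y)<.017)&(W[...,2]>.01);p=W[k]
        A=np.c_[x[k],y[k],np.ones(k.sum())];s=np.linalg.lstsq(A,p[:,2],rcond=None)[0];print(nm,k.sum(),s.round(4))
E
```

```text
top 387 [0.0011 0.0093 0.0285]
scene 185 [-0.0006  0.0033  0.0265]
```

The cover is flat, with its top at 28 mm as expected. Handing in.

```bash
python3 -c "
from plant import ctrl
print(ctrl.hand_in())"
```

```text
the job is handed in; nothing more can be done
None
```

The cover was clamped to the handle's stop, held about 2 s with the gripper off it, the clamp was swung fully open with the cover still seated, and the cover now lies flat in the formerly empty tray; handed in at about 23 s.

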